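# Half-close the tablet grinder's bayonet lid and hold it

### The arm

A 6-joint arm with a two-finger parallel gripper is mounted at the origin on a cart in front of the work surface, level with it; the furniture and walls round the work are solid. World frame = base frame: x ahead of the robot, y to its left, z up, the work surface at z = 0. Lengths are in m, angles in rad, forces in N, time in s.
With the tool pointing down it reaches from about 0.35 to 0.85 m from the base axis. Payload 8.1 kg.
Tool frame: the origin (TCP) lies on the front face of the gripper's body, between the roots of the fingers; the fingertips stand 84 mm ahead of it and the grasp point (between the pads) lies 65 mm ahead of it; x points along the fingers, z is the direction in which the jaws open and shut, and the axes are right-handed (so a half turn about x gives the same grasp; the last joint's range is limited). The gripper opens to 93 mm and grips with 3 to 60 N. Pads are 15 mm wide; open, the fingers measure 128 mm over their backs; the gripper's body (75 mm by 188 mm) begins 65 mm behind the grasp point.
Start: joints at [-1.25, 0.13, 1.488, -0, 1.523, -0.085], TCP at [0.237, -0.551, 0.303] pointing down, gripper open.
Joint ranges: [-2.96, 2.96], [-0.89, 2.26], [0.02, 2.5], [-1.34, 4.48], [0, 2.73], [-2.66, 2.66]. Speed limits (rad/s): [2.39, 2.39, 2.79, 3.14, 3.14, 3.14].

### API

Orientations are given as a unit quaternion [x, y, z, w].
In Python, from rig import * gives the robot as it stands. The module is installed in compiled form; this text tells all that it offers.
- The arm moves only by the tool step_arm, never from a script. Its argument "moves" is a list of rows, each a list of 4 numbers: the shift along the tool's x, y, z in cm, then the turn about the tool's x in rad. A call has exactly 10 rows; each row shifts and turns the commanded pose from where the row before left it, along the tool's axes as they then stand; what a row does not reach is not made up. A row lasts 1/12 s, in which the tool goes at most 41.7 mm and 7.16 degrees, less where a joint would pass 70% of its speed; a pose out of reach is approached as far as the arm can. A call is refused whole if a number of a shift passes 4.17 or a number of a turn 0.125, either way. A call with a gripper value outside its range is refused whole. "hand" is the opening, from 0 (shut) to 1 (fully open), set as the call begins (left out, the last holds). The fingers move at their own pace and stop on an object; the grip force is fixed at half the most. Time passes only in rows, so rows that do not move let the fingers close, or fill a call up. It gives the time, the measured TCP pose, the force and the opening at its end, in the units of the state.
- state(): the state, without advancing time (a new reading comes with each control period).
- snapshot(name): name is "side" or "top" or "wrist"; returns (picture, depth): 420x560x3 uint8, red, green, blue; 420x560 float32, m along the optical axis (not along the pixel's ray), 0 where there is no reading.
- camera_params(name): a dict with "intrinsics" (3x3 intrinsics, pixels), "rvec" (rotation vector, rad) and "tvec" (3), from world to camera coordinates, as OpenCV has them; the wrist camera has in their place "tool_from_camera" (4x4, takes a point from camera to tool coordinates, whose origin is the TCP and whose axes are the tool frame's). Camera axes: x right, y down, z forward; pixel columns grow to the right and rows downward; lengths in m; the calibration is good to about 2 mm. A picture is of the moment at which its call begins: read the wrist's pose just before it. camera_params takes no time and is no camera call.
- sign_off(): hands the job in, once; it reports no verdict.
The state is a dict: "time_s": time; "joints": joint angles; "qvel": joint speeds; "effort": joint torques, N m; "tcp_pos": TCP position; "tcp_rot": TCP orientation; "force": force on the tool from outside, world axes, zero at the start; "ft_torque": the same for the moment, N m; "gripper_width": finger opening in m.
Only numpy, scipy, OpenCV 4.12 (cv2) and the standard library are available. Lean on these libraries where they do the work, as an engineer would, in place of code of your own. Each camera call takes 0.05 s, during which the arm holds its last target. There are 200 camera calls.

### The job

Get the tablet grinder ready but not running: push its hinged splash guard back until it leans about 45 degrees behind upright (half-way between upright and level) and leave it there, then set the loose bayonet lid into the grinder's socket, lugs through the two slots and flange down on the rim. Turn the lid clockwise to the middle mark, half-way to the lock, and finish still gripping it there, because a spring turns it back; never let it reach the lock, which would start the grinder. Leave the sample cup and the vial where they stand.

Things in the scene. Friction and masses are not known exactly. Their poses are not given: they have to be found in the camera images.
- grinder: White tablet grinder fixed to the desk, 92 mm diameter (foot 104 mm), rim 75 mm high; origin under its centre. Dark raised marks on the rim, on both ends of the slots' line, going clockwise seen from above: single mark at the slots, single middle mark 0.6 rad on, double mark at the lock, 1.2 rad.
- socket (a point): Centre of the grinder's round bayonet socket at rim height (75 mm above the desk). z up, x points to the guard's hinge at the back. A 54 mm bore in a 6 mm thick lip, with two slots 18 mm wide, out to 36 mm radius, on the +x and -x sides; inside it is 17 mm deep. The lid's flange rests on the rim when it is fully in.
- driver (a joint): Turn of the driver in the socket, carried by the lid's lugs: 0 = slots open (start), growing clockwise from above; 0.6 = middle mark, half-way; 1.2 rad = lock (end stop). Its pockets for the lugs are 18.4 mm wide: the lid turns about 0.11 rad before it follows. A spring (0.025 N m at 0, 0.085 at 1.2 rad) turns it and the lid back when let go.
- guard (a joint): Angle of the grey splash guard about its hinge: 0 = level over the socket, 1.57 = upright, 2.36 rad = leaning 45 degrees back, as wanted, 2.95 = stop. Starts at 0.85 to 1.4, over the socket. Stiff hinge (0.09 N m), stays where left. Plate 66 mm wide, 4 mm thick, reaching 92 mm from the hinge; closed fingers pointing down can push it back, moving to the hinge and past it.
- guard_hinge (a point): Middle of the guard's hinge line, 54 mm behind the socket's centre (along its +x) and 6 mm above the rim; the hinge line runs along the y axis of socket.
- guard_edge (a point): Middle of the guard's free rounded edge (8 mm thick), 88 mm from the hinge line. Below about 1.0 rad the edge can bind on a finger that pushes it straight back: move the finger up and back along the edge's arc until it is upright, then push straight back against the plate.
- lid: Loose bayonet lid, 0.12 kg, upright. Origin under its centre, z up. White spigot 46 mm diameter, chamfered, 16 mm long; two lugs 12 mm wide, 8 mm high, out to 32 mm along +x and -x; 78 mm flange (z 16 to 22 mm); grey grip bar 56 mm along x (in line with the lugs), 14 mm wide, z 22 to 60 mm. Same turned half round. Fully in, its origin is 16 mm below socket; once turned the lip holds it down.
- lid_grip (a point): Middle of the grip bar's sides, on the lid's axis, 46 mm above the lid's underside; grip the bar across its 14 mm here.
- cup: Bystander: clear sample cup with tubes, 49 mm diameter, 66 mm high, origin under its centre. It and the lid stand one on each side of the grinder.
- vial: Bystander: small vial, 18 mm diameter, 36 mm high, origin under its centre.
There are look-alikes about, which are no part of the job. What is shaped like the lid but orange is not meant.

How it is judged:
On the way, in this order (a step that is already met when the one before it is completed fails the run):
1. the guard leans about 45 degrees behind upright, the lid still out of the socket (value of joint guard between 2.1 and 2.62 rad and horizontal distance between lid and socket above 0.08 m), for 0.2 s.
2. the lid is down in the socket, not yet turned (horizontal distance between lid and socket below 0.008 m and z of lid in the frame of socket below -0.012 m and value of joint driver below 0.25 rad), for 0.1 s.
At the end, for the whole second after the job is handed in: Fingers grip the lid (over 1 N); it is still, upright within 0.12 rad, its underside 12 mm or more below the rim and within 8 mm of the axis; driver at 0.6 rad within 0.17, guard at 2.36 rad within 0.26; cup and vial within 40 mm of where they stood (value of joint driver between 0.43 and 0.77 rad and horizontal distance between lid and socket below 0.008 m and z of lid in the frame of socket below -0.012 m and angle between lid's own z axis and vertical below 0.12 rad and contact force between the fingers and lid above 1 N and angular speed of lid below 0.2 rad/s and value of joint guard between 2.1 and 2.62 rad and distance of each of cup, vial from where it was at the start of the episode below 0.04 m); the arm keeps its last pose, push and grip.
It fails at once if the lid was turned on to the lock (value of joint driver above 1.12 rad).
It fails at once if the sample cup or the vial was pushed away or knocked over (distance of any of cup, vial from where it was at the start of the episode above 0.04 m or angle between any of cup, vial's own z axis and vertical above 0.6 rad).
It also fails if it takes over 61 s, if anything falls off the work surface, if the arm or the gripper's body presses on something with over 40 N, if the wrist force passes 120 N, or if a joint passes its speed limit or range.

## Working session

There is one attempt and no reset: what is moved stays moved. The work goes in short steps, Python scripts to look and compute and a tool call to move; the robot and the scene stay as the last step left them, time stands still between calls to the robot, and variables do not carry over. Pictures are saved under pics/ and viewed, about 8 in all and at most 12, crops included, and the job is handed in when it is done.

Besides the shell and the picture viewer there is one more tool, called after "Emit:" in YAML: its name, and indented under it one key for each argument. step_arm: Moves the arm, as the interface text tells. Its arguments: {"type":"object","properties":{"moves":{"type":"array"},"hand":{"type":"number"}},"required":["moves"]}

```bash
mkdir -p pics; cat > h.py <<'E'
from rig import *
import numpy as np, cv2
from scipy.spatial.transform import Rotation as R
def snap(n):
    s=state(); im,d=snapshot(n); np.savez(f'pics/{n}.npz',im=im,d=d,p=s['tcp_pos'],q=s['tcp_rot']); return im,d
def load(n):
    z=np.load(f'pics/{n}.npz'); return z['im'],z['d'],z['p'],z['q']
def cloud(n):
    im,d,p,q=load(n); c=camera_params(n); K=np.array(c['intrinsics'])
    v,u=np.mgrid[:420,:560]
    P=np.stack([(u-K[0,2])/K[0,0]*d,(v-K[1,2])/K[1,1]*d,d],-1)
    if n=='wrist':
        T=np.array(c['tool_from_camera']); P=P@T[:3,:3].T+T[:3,3]; return im,d,P@R.from_quat(q).as_matrix().T+p
    Rm=cv2.Rodrigues(np.array(c['rvec'],float))[0]; return im,d,(P-np.array(c['tvec']).ravel())@Rm
def save(im,name): cv2.imwrite(f'pics/{name}.png',cv2.cvtColor(im,cv2.COLOR_RGB2BGR))
E
python3 - <<'E'
from h import *
a,_=snap('top'); b,_=snap('side')
save(a,'top0'); save(b,'side0'); print(state())
for n in('top','side'): print({k:np.round(v,3).tolist() for k,v in camera_params(n).items()})
E
```

```text
{'time_s': 0.1, 'joints': array([-1.25039914e+00,  1.31077349e-01,  1.48917261e+00, -1.71578744e-05,
        1.52301167e+00, -8.53851966e-02]), 'qvel': array([-0.00076572, -0.00163957, -0.00215606, -0.00036354, -0.00010592,
        0.00049293]), 'effort': array([ 1.84993034e-03, -5.61338174e+01, -4.93097162e+01,  7.70685403e-02,
        2.89735536e-02, -7.73897955e-05]), 'tcp_pos': array([ 0.23674671, -0.5509044 ,  0.30179597]), 'tcp_rot': array([ 0.38935333,  0.59096206, -0.38863194,  0.590028  ]), 'force': array([ 0.17557004, -0.08476444,  0.1960994 ]), 'ft_torque': array([-0.05780741,  0.03460271, -0.00887139]), 'gripper_width': 0.09301126512471333}
{'intrinsics': [[442.138, 0.0, 275.55], [0.0, 442.138, 208.664], [0.0, 0.0, 1.0]], 'rvec': [2.2, -2.174, 0.048], 'tvec': [0.05, 0.599, 1.378]}
{'intrinsics': [[427.341, 0.0, 285.608], [0.0, 427.341, 204.431], [0.0, 0.0, 1.0]], 'rvec': [1.907, -0.082, 0.047], 'tvec': [-0.58, 0.127, 0.977]}
```

View pics/top0.png

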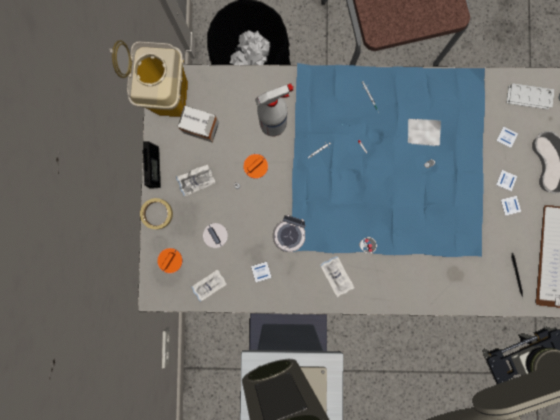

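View pics/side0.png

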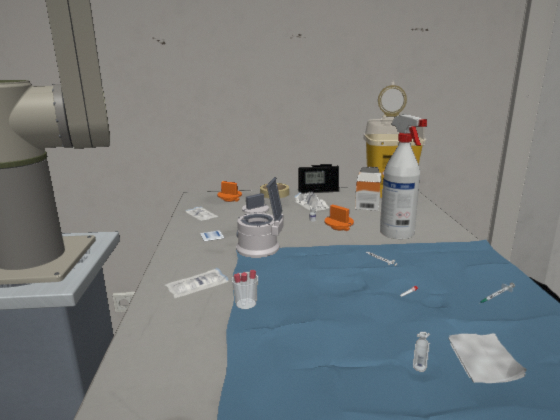

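The lid candidates in the top view are:
- White flange with a grey bar at (215,236). I choose this one.
- Orange at (256,166) and orange at (170,261). Both are rejected as look-alikes.

The grinder is at (290,235) and the cup at (369,245). The vial is either the small object at (237,185) or the one at (430,163).

```bash
python3 - <<'E'
from h import *
im,d,P=cloud('top')
c=im[195:275,190:320]; save(cv2.resize(c,None,fx=6,fy=6,interpolation=cv2.INTER_CUBIC),'crop1')
def show(u,v,r,zl,zh,n):
    Q=P[v-r:v+r+1,u-r:u+r+1].reshape(-1,3); Q=Q[(Q[:,2]>zl)&(Q[:,2]<zh)]
    if len(Q): 
        w=np.linalg.svd(Q[:,:2]-Q[:,:2].mean(0))[2][0]
        print(n,len(Q),'mean',Q.mean(0).round(4),'mid',((Q.min(0)+Q.max(0))/2).round(4),'ext',np.ptp(Q,axis=0).round(3),'ax',np.degrees(np.arctan2(w[1],w[0])).round(1))
show(215,236,18,.05,.07,'bar'); show(215,236,18,.012,.03,'flange')
show(290,235,24,.068,.080,'rim'); show(290,235,28,.085,.2,'guard'); show(290,235,24,.01,.08,'body')
show(369,245,14,.02,.09,'cup'); show(430,163,12,.01,.09,'vialA'); show(237,185,8,.01,.09,'vialB')
show(256,166,18,.05,.07,'orange')
im,d,P=cloud('side')
for u,v in[(276,182),(277,205),(280,228),(269,230)]: print(u,v,P[v,u].round(4))
show(312,214,8,.01,.09,'vialside'); show(422,345,16,.01,.09,'vialA side')
E
```

```text
bar 88 mean [0.5133 0.2463 0.0593] mid [0.5131 0.2455 0.0582] ext [0.049 0.034 0.016] ax -148.6
flange 376 mean [0.513  0.2455 0.0223] mid [0.513  0.2467 0.0226] ext [0.076 0.076 0.015] ax -63.1
rim 380 mean [0.5116 0.0171 0.0748] mid [0.5235 0.0155 0.074 ] ext [0.106 0.09  0.012] ax 70.9
guard 149 mean [0.557  0.0033 0.143 ] mid [0.5574 0.0029 0.1315] ext [0.037 0.063 0.092] ax -107.8
body 729 mean [0.5133 0.017  0.0629] mid [0.5289 0.0133 0.045 ] ext [0.127 0.143 0.07 ] ax 94.9
cup 144 mean [ 0.489  -0.2301  0.0491] mid [ 0.4899 -0.2277  0.0471] ext [0.046 0.047 0.051] ax -147.4
vialA 64 mean [ 0.7445 -0.4231  0.0353] mid [ 0.7479 -0.4357  0.0379] ext [0.074 0.067 0.055] ax 136.3
vialB 31 mean [0.6702 0.1811 0.0294] mid [0.6719 0.1815 0.0255] ext [0.018 0.016 0.029] ax -166.8
orange 90 mean [0.7329 0.1234 0.0591] mid [0.7333 0.1234 0.0586] ext [0.043 0.046 0.017] ax 132.8
276 182 [0.5896 0.5068 0.0191]
277 205 [0.5634 0.0018 0.1123]
280 228 [ 0.569  -0.0075  0.0588]
269 230 [ 0.5429 -0.0216  0.0607]
vialside 64 mean [0.6702 0.1772 0.0231] mid [0.6704 0.2191 0.0233] ext [0.017 0.104 0.026] ax -90.2
vialA side 373 mean [ 0.7438 -0.429   0.0392] mid [ 0.7469 -0.4275  0.0375] ext [0.023 0.015 0.049] ax -12.1
```

View pics/crop1.png

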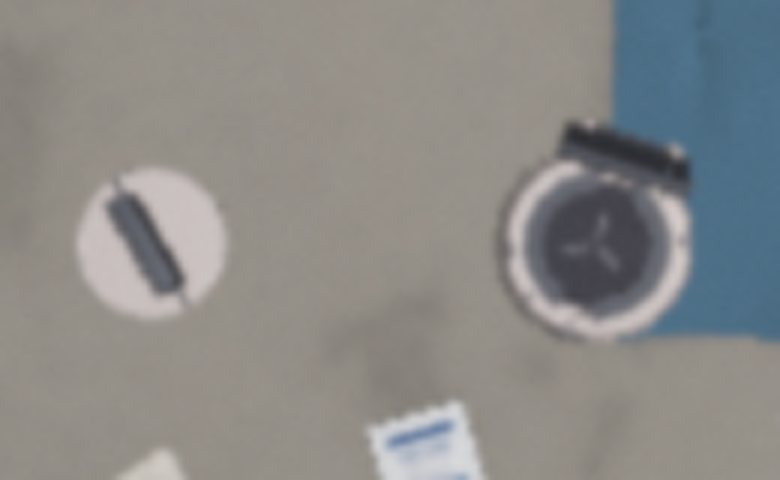

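```bash
python3 - <<'E'
from h import *
from scipy.optimize import least_squares
M=R.from_quat(state()['tcp_rot']).as_matrix(); print(M.round(3)); print('tool y ang',np.degrees(np.arctan2(M[1,1],M[0,1])),'z ang',np.degrees(np.arctan2(M[1,2],M[0,2])))
im,d,P=cloud('top')
Q=P[195:275,250:330].reshape(-1,3)
rim=Q[(Q[:,2]>.069)&(Q[:,2]<.0775)]
rr=lambda c:np.linalg.norm(rim[:,:2]-c,axis=1)
c=np.array([.511,.017])
for _ in range(3):
    # outer edge pixels per angle
    a=np.arctan2(*(rim[:,:2]-c).T[::-1]); r=rr(c); E=[]
    for k in np.arange(-np.pi,np.pi,.15):
        m=(a>k)&(a<k+.15)&(r<.055)
        if m.any() and not(-1.0<k<.45): E.append(rim[m][np.argmax(r[m]),:2])
    E=np.array(E); f=least_squares(lambda x:np.linalg.norm(E-x[:2],axis=1)-x[2],[*c,.046],loss='soft_l1',f_scale=.002).x; c=f[:2]
print('grinder',f,len(E))
for n in('top','side'):
    im,d,P=cloud(n); Q=P.reshape(-1,3)
    Q=Q[(np.linalg.norm(Q[:,:2]-c,axis=1)<.08)&(Q[:,2]>.1)&(Q[:,2]<.19)]
    # hinge direction by PCA in plan of top points
    T=Q[Q[:,2]>Q[:,2].max()-.012]; w=np.linalg.svd(T[:,:2]-T[:,:2].mean(0))[2][0]; print(n,len(Q),'edge line ang',np.degrees(np.arctan2(w[1],w[0]))%180,'mid',((T.max(0)+T.min(0))/2).round(4))
    g=np.array([np.cos(-.311),np.sin(-.311)]); s=(Q[:,:2]-c)@g; t=(Q[:,:2]-c)@np.array([-g[1],g[0]])
    for z in np.arange(.1,.18,.01):
        m=abs(Q[:,2]-z)<.005
        if m.any(): print(round(z,3),m.sum(),s[m].min().round(4),s[m].mean().round(4),t[m].min().round(3),t[m].max().round(3))
E
```

```text
[[-0.001  0.919  0.395]
 [ 0.002  0.395 -0.919]
 [-1.     0.    -0.002]]
tool y ang 23.249659691666675 z ang -66.75032836366178
grinder [0.51536819 0.01566164 0.04460493] 33
top 133 edge line ang 72.72052485037291 mid [0.5514 0.0048 0.1718]
0.1 5 0.0519 0.052 -0.014 0.024
0.11 12 0.0496 0.0508 -0.029 0.026
0.12 15 0.0474 0.0485 -0.03 0.032
0.13 8 0.0461 0.0465 -0.026 0.028
0.14 11 0.0439 0.0446 -0.03 0.031
0.15 14 0.0418 0.0432 -0.027 0.027
0.16 6 0.0342 0.0394 -0.032 0.03
0.17 58 0.0332 0.0372 -0.031 0.033
side 325 edge line ang 70.98021527165822 mid [0.551  0.0008 0.1654]
0.1 19 0.0491 0.0516 -0.036 0.018
0.11 40 0.0475 0.0509 -0.035 0.027
0.12 45 0.0452 0.0488 -0.036 0.029
0.13 43 0.0428 0.0467 -0.035 0.031
0.14 44 0.0413 0.0448 -0.035 0.019
0.15 46 0.0391 0.0428 -0.035 0.031
0.16 41 0.0371 0.0408 -0.036 0.027
0.17 47 0.0347 0.039 -0.036 0.03
```

Checks agree with the sizes given. The rim radius comes out at about 45 mm, the guard is at about 1.37 rad and leans along a -18° heading, and the lid yaw is about 30°. I'll move over the socket with the fingers shut.

Emit:
step_arm:
  moves:
    - [0, 2.36, -2.09, 0]
    - [0, 2.36, -2.09, 0]
    - [0, 2.36, -2.09, 0]
    - [0, 2.36, -2.09, 0]
    - [0, 2.36, -2.09, 0]
    - [0, 2.36, -2.09, 0]
    - [0, 2.36, -2.09, 0]
    - [0, 2.36, -2.09, 0]
    - [0, 2.36, -2.09, 0]
    - [0, 2.36, -2.09, 0]
  hand: 0

```text
time_s: 0.93
tcp_pos: [0.3714, -0.2645, 0.3024]
tcp_rot: [0.389, 0.591, -0.389, 0.59]
force: [0.7, 0.3, 0.9]
gripper_width: 0.031
```

Emit:
step_arm:
  moves:
    - [0, 2.36, -2.09, 0]
    - [0, 2.36, -2.09, 0]
    - [0, 2.36, -2.09, 0]
    - [0, 2.36, -2.09, 0]
    - [0, 2.36, -2.09, 0]
    - [0, 2.36, -2.09, 0]
    - [0, 2.36, -2.09, 0]
    - [0, 2.36, -2.09, 0]
    - [0, 2.36, -2.09, 0]
    - [0, 2.36, -2.09, 0]

```text
time_s: 1.77
tcp_pos: [0.5057, 0.0208, 0.3024]
tcp_rot: [0.389, 0.591, -0.389, 0.59]
force: [1.0, -0.9, 0.2]
gripper_width: 0.0005
```

Emit:
step_arm:
  moves:
    - [0, 0, 0, -0.121]
    - [0, 0, 0, -0.121]
    - [0, 0, 0, -0.121]
    - [0, 0, 0, -0.121]
    - [0, 0, 0, -0.121]
    - [0, 0, 0, -0.121]
    - [0, 0, 0, -0.121]
    - [0, 0, 0, -0.121]
    - [0, 0, 0, -0.121]
    - [0, 0, 0, -0.121]

```text
time_s: 2.6
tcp_pos: [0.5053, 0.0192, 0.3023]
tcp_rot: [-0.018, 0.707, 0.018, 0.707]
force: [-0.1, -0.1, 0.6]
gripper_width: 0.0005
```

Emit:
step_arm:
  moves:
    - [0, 0, 0, -0.121]
    - [0, 0, 0, -0.121]
    - [0, 0, 0, -0.121]
    - [0, 0, 0, -0.121]
    - [0, 0, 0, -0.121]
    - [0, 0, 0, -0.121]
    - [0, 0, 0, -0.121]
    - [0, 0, 0, -0.121]
    - [0, 0, 0, -0.121]
    - [0, 0, 0, -0.121]

```text
time_s: 3.43
tcp_pos: [0.5053, 0.0191, 0.3022]
tcp_rot: [-0.417, 0.571, 0.417, 0.571]
force: [-0.2, -1.4, 0.8]
gripper_width: 0.0004
```

```bash
python3 - <<'E'
from h import *
s=state(); M=R.from_quat(s['tcp_rot']).as_matrix(); print(s['joints'].round(2),'tool y ang',np.degrees(np.arctan2(M[1,1],M[0,1])))
im,d=snap('wrist'); save(im,'w1')
E
```

```text
[-0.06 -0.13  1.75  0.    1.52 -1.32] tool y ang 162.2497358754561
```

View pics/w1.png

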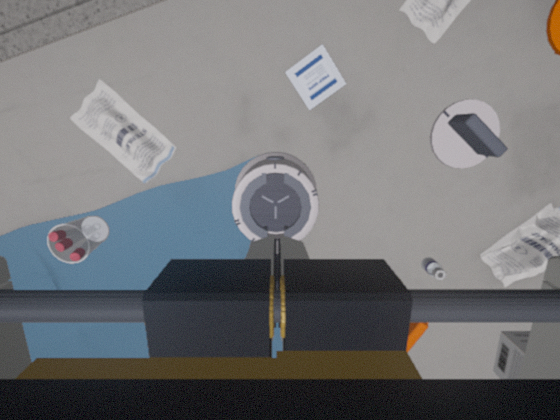

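Wrist view: the grinder is centred at about (275,203) below the shut fingers, with its slot line vertical and so in line with the tool. The white lid is at (466,134), the cup at (75,243) and the vial at (433,268). I'll refine the grinder and lid positions from the depth, then work out the push.

```bash
cat > rim.py <<'E'
from h import *
from scipy.optimize import least_squares
def circ(n,c,r,z,tol,lim=.004):
    im,d,P=cloud(n); Q=P.reshape(-1,3); c=np.array(c)
    Q=Q[(abs(Q[:,2]-z)<tol)&(np.linalg.norm(Q[:,:2]-c,axis=1)<r+.01)]
    for _ in range(4):
        a=np.arctan2(*(Q[:,:2]-c).T[::-1]); rr=np.linalg.norm(Q[:,:2]-c,axis=1); E=[]
        for k in np.arange(-np.pi,np.pi,.1):
            m=(a>k)&(a<k+.1)&(rr<r+lim)&(rr>r-2*lim)
            if m.sum()>2: E.append(Q[m][np.argmax(rr[m]),:2])
        E=np.array(E); f=least_squares(lambda x:np.linalg.norm(E-x[:2],axis=1)-x[2],[*c,r],loss='soft_l1',f_scale=.001).x; c=f[:2]
    return f.round(4),len(E),np.median(Q[:,2]).round(4)
def bar(n,c):
    im,d,P=cloud(n); Q=P.reshape(-1,3); Q=Q[(abs(Q[:,2]-.06)<.004)&(np.linalg.norm(Q[:,:2]-c,axis=1)<.035)]
    rc=cv2.minAreaRect(Q[:,:2].astype(np.float32)*1000); return rc, np.median(Q[:,2])
E
python3 - <<'E'
from rim import *
print(circ('wrist',[.515,.0155],.046,.075,.004)); print('lid',circ('wrist',[.513,.2455],.039,.022,.004),circ('top',[.513,.2455],.039,.022,.004)); print(bar('wrist',[.513,.246]))
im,d,P=cloud('wrist')
for u,v in[(275,232),(275,170),(275,163),(237,222),(315,192)]: print(u,v,P[v,u].round(4))
c=im[140:250,215:335]; save(cv2.resize(c,None,fx=5,fy=5,interpolation=cv2.INTER_CUBIC),'w1c')
E
```

```text
(array([0.5148, 0.0133, 0.0454]), 54, np.float64(0.0746))
lid (array([0.5127, 0.2442, 0.0387]), 57, np.float64(0.0217)) (array([0.513 , 0.2469, 0.0379]), 30, np.float64(0.0223))
(((512.7691040039062, 243.65252685546875), (55.969512939453125, 14.054841995239258), 30.16246795654297), np.float64(0.05937393710963833))
275 232 [0.547  0.0031 0.058 ]
275 170 [0.4779 0.0254 0.0751]
275 163 [0.4717 0.0274 0.0706]
237 222 [ 0.5181 -0.0298  0.0757]
315 192 [0.5126 0.0578 0.0735]
```

View pics/w1c.png

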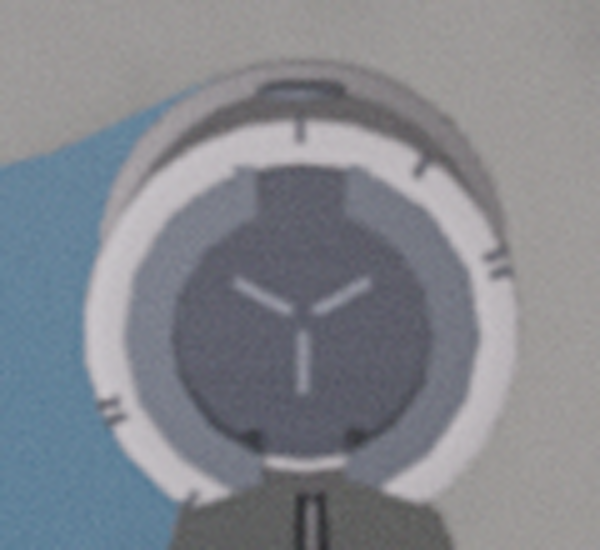

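Emit:
step_arm:
  moves:
    - [1.6, 0, 0, 0]
    - [1.6, 0, 0, 0]
    - [1.6, 0, 0, 0]
    - [1.6, 0, 0, 0]
    - [1.6, 0, 0, 0]
    - [1.7, 0, 0, 0]
    - [0, -0.5, 0, 0]
    - [0, -1, 0, 0]
    - [0, -1, 0, 0]
    - [0, -1, 0, 0]

```text
time_s: 4.32
tcp_pos: [0.5396, 0.008, 0.2065]
tcp_rot: [-0.415, 0.573, 0.414, 0.573]
force: [-2.0, -0.6, 1.2]
gripper_width: 0.0003
```

Emit:
step_arm:
  moves:
    - [0, -0.7, 0, 0]
    - [0, -0.7, 0, 0]
    - [0, -0.7, 0, 0]
    - [0, -0.7, 0, 0]
    - [0, -0.7, 0, 0]
    - [0, -0.7, 0, 0]
    - [0, -0.4, 0, 0]
    - [0, -0.2, 0, 0]
    - [0, 0, 0, 0]
    - [0, 0, 0, 0]

```text
time_s: 5.15
tcp_pos: [0.5848, -0.0068, 0.206]
tcp_rot: [-0.415, 0.572, 0.415, 0.573]
force: [-0.2, 0.5, -0.0]
gripper_width: 0.0005
```

```bash
cat > guard.py <<'E'
from h import *
c=np.array([.5148,.0145]); g=np.array([np.cos(-.316),np.sin(-.316)]); h=np.array([-g[1],g[0]])
def ang(n):
    snap(n); im,d,P=cloud(n); Q=P.reshape(-1,3); s=(Q[:,:2]-c)@g; t=(Q[:,:2]-c)@h
    m=(abs(t)<.034)&(abs(t)>.021)&(s>.045)&(s<.145)&(Q[:,2]>.092)&(Q[:,2]<.19); s=s[m]; z=Q[m][:,2]
    if len(s)<5: print(n,len(s)); return
    w=np.linalg.svd(np.stack([s-s.mean(),z-z.mean()],1))[2][0]; w*=np.sign(w[1])
    print(n,m.sum(),'line angle',np.arctan2(w[1],-w[0]).round(3),'hinge-mean angle',np.arctan2(z.mean()-.081,.054-s.mean()).round(3),'range',s.min().round(4),s.max().round(4),z.min().round(3),z.max().round(3))
    return
s=state(); p=s['tcp_pos'][:2]-c; print('tcp s,t',p@g,p@h,s['tcp_pos'][2],s['force'].round(1))
ang('top'); ang('side')
save(load('side')[0][130:300,170:400].repeat(3,0).repeat(3,1),'g%d'%(s['time_s']*100))
E
python3 guard.py
```

```text
tcp s,t 0.0731364776804042 0.0015259317041619433 0.20595958396849762 [-0.2  0.5 -0. ]
top 0
side 80 line angle 2.194 hinge-mean angle 2.215 range 0.0638 0.1102 0.095 0.156
```

The guard is at about 2.2 rad, which matches the geometry for this finger position. I'll push 0.9 cm more, then retreat.

Emit:
step_arm:
  moves:
    - [0, -0.5, 0, 0]
    - [0, -0.3, 0, 0]
    - [0, -0.2, 0, 0]
    - [0, 0, 0, 0]
    - [0, 0.5, 0, 0]
    - [-1.5, 1.5, 0, 0]
    - [-2, 2, 0, 0]
    - [-2, 2, 0, 0]
    - [-2, 2, 0, 0]
    - [-2, 2, 0, 0]
  hand: 0

```text
time_s: 6.08
tcp_pos: [0.4977, 0.0215, 0.3016]
tcp_rot: [-0.415, 0.572, 0.415, 0.573]
force: [0.3, -0.1, 0.2]
gripper_width: 0.0001
```

```bash
python3 guard.py; python3 - <<'E'
from h import *
s=state(); M=R.from_quat(s['tcp_rot']).as_matrix(); t=np.array([.5127,.2442,.3]); print('to above lid, tool cm',(M.T@(t-s['tcp_pos'])*100).round(2))
E
```

```text
tcp s,t -0.018414114275595538 0.0013962685261171318 0.301571414221697 [ 0.3 -0.1  0.2]
top 160 line angle 2.34 hinge-mean angle 2.309 range 0.0608 0.1193 0.093 0.151
side 100 line angle 2.351 hinge-mean angle 2.347 range 0.0634 0.1197 0.092 0.148
to above lid, tool cm [ 0.51  5.55 21.56]
```

Emit:
step_arm:
  moves:
    - [0, 0.56, 2.16, 0]
    - [0, 0.56, 2.16, 0]
    - [0, 0.56, 2.16, 0]
    - [0, 0.56, 2.16, 0]
    - [0, 0.56, 2.16, 0]
    - [0, 0.56, 2.16, 0]
    - [0, 0.56, 2.16, 0]
    - [0, 0.56, 2.16, 0]
    - [0, 0.56, 2.16, 0]
    - [0, 0.56, 2.16, 0]
  hand: 1

```text
time_s: 7.02
tcp_pos: [0.5128, 0.245, 0.2996]
tcp_rot: [-0.415, 0.573, 0.415, 0.572]
force: [-0.4, -0.3, 1.0]
gripper_width: 0.0625
```

Emit:
step_arm:
  moves:
    - [1.5, 0, 0, -0.12]
    - [1.5, 0, 0, -0.12]
    - [1.5, 0, 0, -0.12]
    - [1.5, 0, 0, -0.12]
    - [1.5, 0, 0, -0.12]
    - [0.5, 0, 0, -0.12]
    - [0, 0, 0, -0.12]
    - [0, 0, 0, 0]
    - [0, 0, 0, 0]
    - [0, 0, 0, 0]

```text
time_s: 7.85
tcp_pos: [0.5129, 0.244, 0.2206]
tcp_rot: [0.612, -0.355, -0.612, -0.355]
force: [-1.2, 0.2, -0.2]
gripper_width: 0.0931
```

```bash
python3 - <<'E'
from rim import *
im,d=snap('wrist'); s=state(); M=R.from_quat(s['tcp_rot']).as_matrix()
print(s['tcp_pos'],'y ang',np.degrees(np.arctan2(M[1,1],M[0,1])))
f=circ('wrist',[.5127,.2442],.039,.022,.004); b=bar('wrist',f[0][:2]); print(f,b)
for t in(f[0][:2],np.array(b[0][0])/1000): print('tool cm',(M.T@(np.r_[t,.111]-s['tcp_pos'])*100).round(2))
save(im,'w2')
E
```

```text
[0.51299178 0.2440227  0.22088548] y ang -150.16339389130178
(array([0.5128, 0.2447, 0.0386]), 59, np.float64(0.0217)) (((512.4456787109375, 244.60926818847656), (55.434043884277344, 13.968551635742188), 31.133731842041016), np.float64(0.05937787460367036))
tool cm [ 1.099e+01 -1.000e-02  7.000e-02]
tool cm [10.99  0.02  0.08]
```

View pics/w2.png

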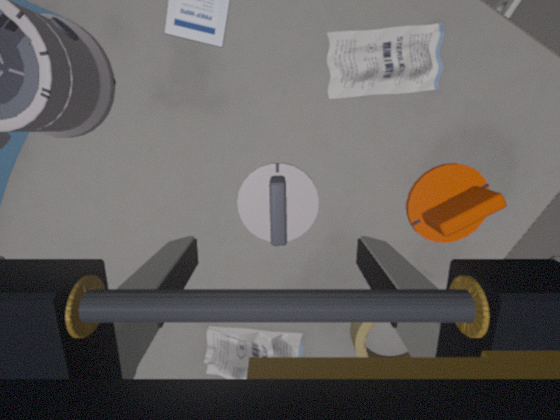

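The lid bar sits centred between the open fingers at (278,210) and in line with the tool. The orange look-alike at (452,203) is clear of the fingers. I'll descend and grip.

Emit:
step_arm:
  moves:
    - [1.6, 0, 0.07, 0]
    - [1.6, 0, 0, 0]
    - [1.6, 0, 0, 0]
    - [1.6, 0, 0, 0]
    - [1.6, 0, 0, 0]
    - [1.5, 0, 0, 0]
    - [1, 0, 0, 0]
    - [0.45, 0, 0, 0]
    - [0, 0, 0, 0]
    - [0, 0, 0, 0]

```text
time_s: 8.73
tcp_pos: [0.5127, 0.2447, 0.1118]
tcp_rot: [0.613, -0.353, -0.612, -0.354]
force: [0.4, -0.9, 0.1]
gripper_width: 0.0929
```

Emit:
step_arm:
  moves:
    - [0, 0, 0, 0]
    - [0, 0, 0, 0]
    - [0, 0, 0, 0]
    - [0, 0, 0, 0]
    - [0, 0, 0, 0]
    - [0, 0, 0, 0]
    - [0, 0, 0, 0]
    - [0, 0, 0, 0]
    - [0, 0, 0, 0]
    - [0, 0, 0, 0]
  hand: 0

```text
time_s: 9.57
tcp_pos: [0.5124, 0.2446, 0.1112]
tcp_rot: [-0.612, 0.353, 0.612, 0.353]
force: [0.1, 0.2, -0.1]
gripper_width: 0.0309
```

Emit:
step_arm:
  moves:
    - [0, 0, 0, 0]
    - [0, 0, 0, 0]
    - [-1, 0, 0, 0]
    - [-1.8, 0, 0, 0]
    - [-1.8, 0, 0, 0]
    - [-1.8, 0, 0, 0]
    - [-1.8, 0, 0, 0]
    - [-1.8, 0, 0, 0]
    - [-1, 0, 0, 0]
    - [0, 0, 0, 0]

```text
time_s: 10.4
tcp_pos: [0.5137, 0.2451, 0.2247]
tcp_rot: [0.614, -0.352, -0.611, -0.355]
force: [0.0, 0.5, -1.8]
gripper_width: 0.0142
```

```bash
python3 - <<'E'
from rim import *
im,d=snap('wrist'); _,d,P=cloud('wrist'); s=state(); M=R.from_quat(s['tcp_rot']).as_matrix(); p=s['tcp_pos']
print(p,'y ang',np.degrees(np.arctan2(M[1,1],M[0,1])),s['gripper_width'])
L=(P-p)@M; m=(np.hypot(L[...,1],L[...,2])<.045)&(L[...,0]>.06)&(L[...,0]<.13)&(d>0)
x=L[m]; print(m.sum()); print(np.histogram(x[:,0],bins=np.arange(.06,.131,.004)))
f=x[(x[:,0]>.088)&(abs(x[:,2])<.04)]; print('flange median',np.median(f[:,0]),'plane fit',np.linalg.lstsq(np.c_[f[:,1:],np.ones(len(f))],f[:,0],rcond=None)[0].round(4))
e=f; print('y range',e[:,1].min(),e[:,1].max(),'z range',e[:,2].min(),e[:,2].max())
snap('side'); a,D,PP=cloud('side'); Q=PP.reshape(-1,3); Q=Q[(np.linalg.norm(Q[:,:2]-[.513,.245],axis=1)<.05)&(Q[:,2]>.03)]; print(np.histogram(Q[:,2],bins=np.arange(.03,.25,.01)))
save(im,'w3')
E
```

```text
[0.51309508 0.24485191 0.22274311] y ang -149.96569598731296 0.013889672076235761
6023
(array([ 237,  211,  201,  169,  119,   76,   41, 4840,  126,    3,    0,
          0,    0,    0,    0,    0,    0]), array([0.06 , 0.064, 0.068, 0.072, 0.076, 0.08 , 0.084, 0.088, 0.092,
       0.096, 0.1  , 0.104, 0.108, 0.112, 0.116, 0.12 , 0.124, 0.128]))
flange median 0.09049960982775083 plane fit [0.0093 0.0009 0.0904]
y range -0.008717801053973082 0.03593792046473448 z range -0.03899203765947515 0.03854076656402482
(array([  0,   0,   0,   0,   0,   0,   0,   5,  58,  69, 124,  63,  65,
        77,  42,  50,  50,  49,  29,  31,  55]), array([0.03, 0.04, 0.05, 0.06, 0.07, 0.08, 0.09, 0.1 , 0.11, 0.12, 0.13,
       0.14, 0.15, 0.16, 0.17, 0.18, 0.19, 0.2 , 0.21, 0.22, 0.23, 0.24]))
```

View pics/w3.png

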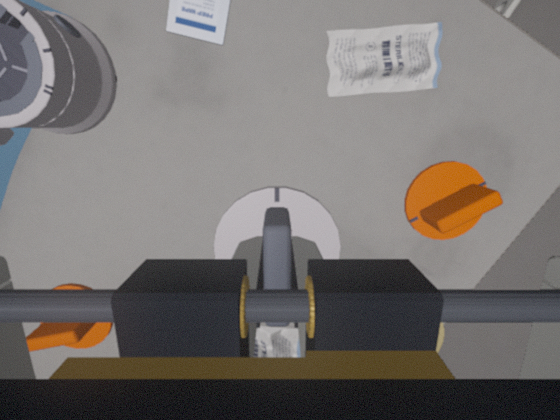

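The lid hangs level and slipped only 1.5 mm in the grip. I'll check how it is centred in the tool frame, using the picture I already have.

```bash
python3 - <<'E'
from rim import *
_,d,P=cloud('wrist'); _,_,p,q=load('wrist'); M=R.from_quat(q).as_matrix()
L=(P-p)@M; m=(np.hypot(L[...,1],L[...,2])<.05)&(abs(L[...,0]-.0905)<.003)&(d>0)
Q=L[m][:,1:]; a=np.arctan2(Q[:,1],Q[:,0]); E=[]
for k in np.arange(-1.5,1.5,.06):
    mm=(a>k)&(a<k+.06)
    if mm.sum()>3: E.append(Q[mm][np.argmax(np.hypot(*Q[mm].T))])
E=np.array(E); print(least_squares(lambda x:np.linalg.norm(E-x[:2],axis=1)-x[2],[0,0,.039],loss='soft_l1',f_scale=.001).x.round(4))
print(least_squares(lambda x:np.linalg.norm(E-x[:2],axis=1)-.039,[0,0],loss='soft_l1',f_scale=.001).x.round(4),len(E))
E
```

```text
[-0.0015  0.      0.0384]
[-0.0023 -0.    ] 50
```

Emit:
step_arm:
  moves:
    - [0, 0, 0, 0.12]
    - [0, 0, 0, 0.12]
    - [0, 0, 0, 0.12]
    - [0, 0, 0, 0.12]
    - [0, 0, 0, 0.12]
    - [0, 0, 0, 0.12]
    - [0, 0, 0, 0.12]
    - [0, 0, 0, 0]
    - [0, 0, 0, 0]
    - [0, 0, 0, 0]

```text
time_s: 11.33
tcp_pos: [0.5119, 0.2444, 0.2202]
tcp_rot: [-0.416, 0.572, 0.416, 0.571]
force: [-0.5, 0.1, -1.8]
gripper_width: 0.0139
```

```bash
python3 - <<'E'
from rim import *
im,d=snap('wrist'); s=state(); M=R.from_quat(s['tcp_rot']).as_matrix(); p=s['tcp_pos']
print(p,'y ang',np.degrees(np.arctan2(M[1,1],M[0,1])),s['joints'].round(2))
try: print(circ('wrist',[.5148,.0133],.046,.075,.004))
except Exception as e: print(e)
for t in([.5148,.0133,.2227],): print('tool cm',(M.T@(np.array(t)-p)*100).round(2))
E
```

```text
[0.51206801 0.24447583 0.22048376] y ang 162.0995454432296 [ 0.36  0.1   1.68  0.    1.37 -0.9 ]
(array([0.5161, 0.0097, 0.0494]), 27, np.float64(0.0744))
tool cm [ -0.21  -7.37 -21.91]
```

Emit:
step_arm:
  moves:
    - [0, -0.727, -2.19, 0]
    - [0, -0.727, -2.19, 0]
    - [0, -0.727, -2.19, 0]
    - [0, -0.727, -2.19, 0]
    - [0, -0.727, -2.19, 0]
    - [0, -0.727, -2.19, 0]
    - [0, -0.727, -2.19, 0]
    - [0, -0.727, -2.19, 0]
    - [0, -0.727, -2.19, 0]
    - [0, -0.727, -2.19, 0]

```text
time_s: 12.22
tcp_pos: [0.5133, 0.0128, 0.2212]
tcp_rot: [-0.416, 0.572, 0.416, 0.572]
force: [-0.1, -0.1, -0.7]
gripper_width: 0.0135
```

Emit:
step_arm:
  moves:
    - [0.5, 0, 0, 0]
    - [0.5, 0, 0, 0]
    - [0.5, 0, 0, 0]
    - [0.5, 0, 0, 0]
    - [0.5, 0, 0, 0]
    - [0, 0, 0, 0]
    - [0, 0, 0, 0]
    - [0, 0, 0, 0]
    - [0, 0, 0, 0]
    - [0, 0, 0, 0]

```text
time_s: 13.05
tcp_pos: [0.5137, 0.014, 0.1967]
tcp_rot: [-0.415, 0.572, 0.415, 0.573]
force: [0.2, -0.4, -0.9]
gripper_width: 0.0139
```

```bash
python3 - <<'E'
from rim import *
im,d=snap('wrist'); s=state(); M=R.from_quat(s['tcp_rot']).as_matrix(); p=s['tcp_pos']
print(p,'y ang',np.degrees(np.arctan2(M[1,1],M[0,1])),s['force'].round(1))
_,d,P=cloud('wrist'); L=(P-p)@M
def fit(x0,r0,lab):
    m=(np.hypot(L[...,1],L[...,2])<r0+.012)&(abs(L[...,0]-x0)<.003)&(d>0); Q=L[m][:,1:]; a=np.arctan2(Q[:,1],Q[:,0]); E=[]
    for k in np.arange(-1.2,1.2,.06):
        mm=(a>k)&(a<k+.06)
        if mm.sum()>3: E.append(Q[mm][np.argmax(np.hypot(*Q[mm].T))])
    E=np.array(E); print(lab,len(E),least_squares(lambda x:np.linalg.norm(E-x[:2],axis=1)-r0,[0,0],loss='soft_l1',f_scale=.001).x.round(4))
fit(.0905,.039,'flange'); fit(p[2]-.075,.046,'rim')
save(cv2.resize(im[120:300,170:390],None,fx=3.4,fy=3.3),'w4')
E
```

```text
[0.51368363 0.01388935 0.19661054] y ang 161.9127989662897 [ 0.3 -0.5 -2.3]
flange 40 [-0.0024 -0.0007]
rim 40 [-0.0018 -0.0002]
```

View pics/w4.png

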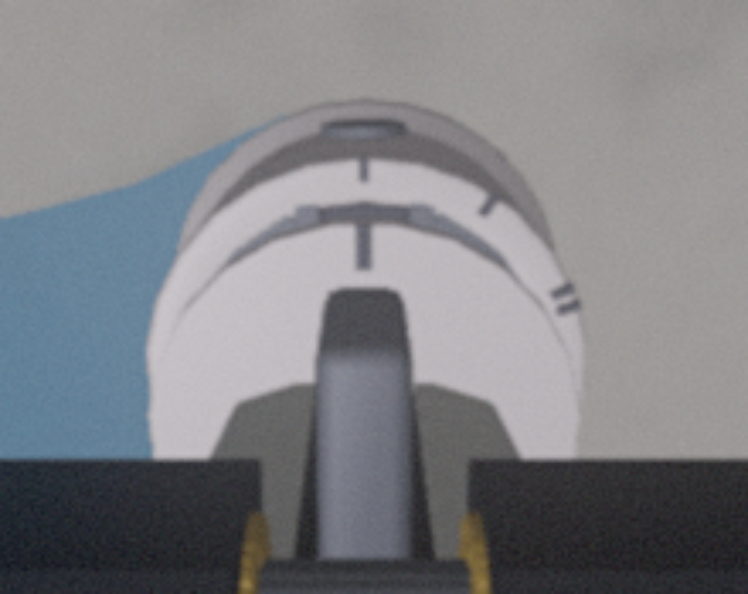

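The lid's line (363,245) lines up with the rim's slot mark (363,170), and the centres agree within 0.6 mm. I'll lower it in.

Emit:
step_arm:
  moves:
    - [0.3, 0, 0.04, 0]
    - [0.3, 0, 0, 0]
    - [0.3, 0, 0, 0]
    - [0.3, 0, 0, 0]
    - [0.3, 0, 0, 0]
    - [0.3, 0, 0, 0]
    - [0.3, 0, 0, 0]
    - [0.2, 0, 0, 0]
    - [0.15, 0, 0, 0]
    - [0, 0, 0, 0]

```text
time_s: 13.93
tcp_pos: [0.5136, 0.0142, 0.173]
tcp_rot: [-0.415, 0.572, 0.415, 0.572]
force: [-7.8, -0.5, 11.4]
gripper_width: 0.0139
```

```bash
cat > lid.py <<'E'
from rim import *
im,d=snap('wrist'); s=state(); M=R.from_quat(s['tcp_rot']).as_matrix(); p=s['tcp_pos']
_,d,P=cloud('wrist'); L=(P-p)@M
print(p.round(4),'y ang',np.degrees(np.arctan2(M[1,1],M[0,1])).round(2),'F',s['force'].round(1),'T',s['ft_torque'].round(2),s['gripper_width'])
m=(L[...,1]>.005)&(np.hypot(L[...,1],L[...,2])<.036)&(abs(L[...,2])>.01)&(L[...,0]>.08)&(d>0)&(P[...,2]>.06); Q=P[m]
c=np.linalg.lstsq(np.c_[Q[:,:2]-p[:2],np.ones(len(Q))],Q[:,2],rcond=None)[0]; print('flange top',np.median(Q[:,2]).round(4),'slope',c.round(4))
m=(np.hypot(L[...,1],L[...,2])<.050)&(np.hypot(L[...,1],L[...,2])>.0415)&(L[...,1]>.01)&(abs(P[...,2]-.075)<.006)&(d>0); print('rim',np.median(P[m][:,2]).round(4))
save(cv2.resize(im[120:300,170:390],None,fx=3.4,fy=3.3),'l%d'%(s['time_s']*100))
E
python3 lid.py
```

```text
[0.5136 0.0142 0.173 ] y ang 161.91 F [-7.3 -1.2 11.8] T [0.14 1.28 0.02] 0.013769721184899015
flange top 0.0808 slope [ 0.0201 -0.0073  0.0813]
rim 0.0744
```

The flange is down, about 6.4 mm above the rim with 6 mm nominal. I'll relieve the side force, then turn clockwise part-way.

Emit:
step_arm:
  moves:
    - [-0.08, 0.05, 0, 0]
    - [0, 0, 0, 0]
    - [0, 0, 0, 0]
    - [0, 0, 0, 0.06]
    - [0, 0, 0, 0.06]
    - [0, 0, 0, 0.06]
    - [0, 0, 0, 0.06]
    - [0, 0, 0, 0.06]
    - [0, 0, 0, 0.05]
    - [0, 0, 0, 0]

```text
time_s: 14.82
tcp_pos: [0.5136, 0.0145, 0.173]
tcp_rot: [-0.309, 0.636, 0.308, 0.637]
force: [-0.4, 0.6, 4.9]
gripper_width: 0.014
```

```bash
python3 lid.py
```

```text
[0.5136 0.0145 0.1731] y ang 141.9 F [-0.6  1.7  4.2] T [ 0.32  0.11 -0.01] 0.013777415032634077
flange top 0.0807 slope [ 0.0143 -0.0118  0.0812]
rim 0.0744
```

Emit:
step_arm:
  moves:
    - [0, 0, 0, 0.06]
    - [0, 0, 0, 0.06]
    - [0, 0, 0, 0.06]
    - [0, 0, 0, 0.06]
    - [0, 0, 0, 0.06]
    - [0, 0, 0, 0.06]
    - [0, 0, 0, 0]
    - [0, 0, 0, 0]
    - [0, 0, 0, 0]
    - [0, 0, 0, 0]

```text
time_s: 15.7
tcp_pos: [0.5137, 0.0146, 0.173]
tcp_rot: [-0.191, 0.68, 0.191, 0.681]
force: [2.1, 1.9, 5.2]
gripper_width: 0.0137
```

```bash
python3 lid.py; python3 guard.py; ls pics
```

```text
[0.5137 0.0145 0.1731] y ang 121.41 F [1.6 1.5 5.5] T [ 0.36 -0.26  0.  ] 0.014026842187512604
flange top 0.0807 slope [ 0.0144 -0.0243  0.0813]
rim 0.0744
tcp s,t -0.001018833106141047 -0.0002847256060120042 0.17306833409568534 [1.6 1.5 5.5]
top 150 line angle 2.223 hinge-mean angle 2.275 range 0.051 0.1194 0.093 0.19
side 116 line angle 1.444 hinge-mean angle 2.165 range 0.0534 0.1204 0.093 0.189
crop1.png
g1575.png
g515.png
g608.png
l1398.png
l1486.png
l1575.png
side.npz
side0.png
top.npz
top0.png
w1.png
w1c.png
w2.png
w3.png
w4.png
wrist.npz
```

View pics/l1575.png

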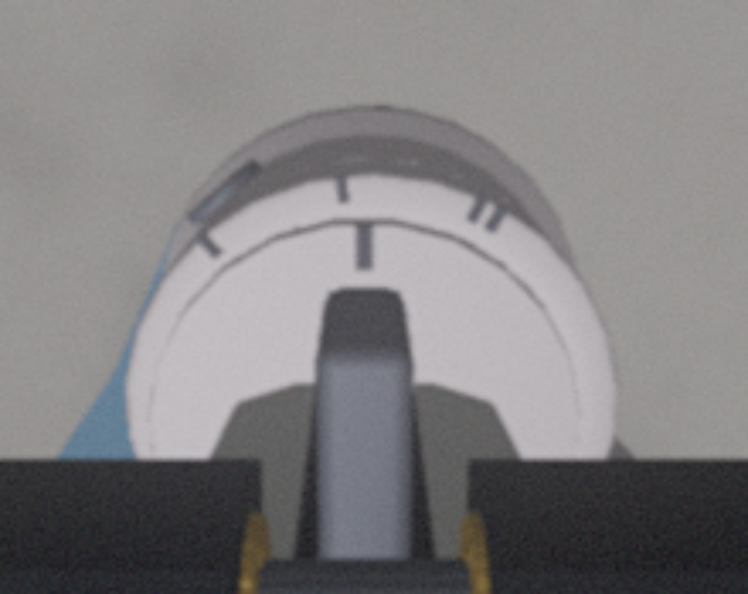

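View pics/g1575.png

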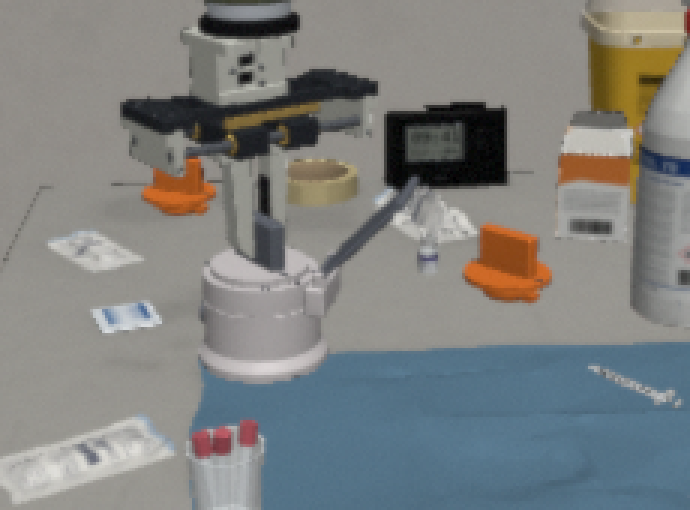

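```bash
python3 - <<'E'
from guard import c,g,h
from h import *
for n in('top','side'):
    im,d,P=cloud(n); Q=P.reshape(-1,3); s=(Q[:,:2]-c)@g; t=(Q[:,:2]-c)@h
    m=(abs(t)<.034)&(s>.075)&(s<.145)&(Q[:,2]>.095)&(Q[:,2]<.155); s=s[m];z=Q[m][:,2]
    print(n,len(s),np.median(np.arctan2(z-.081,.054-s)).round(3),np.arctan(np.polyfit(s,z,1)[0]))
E
```

```text
tcp s,t -0.001030327742155506 -0.00027329947866250705 0.17307108180393366 [1.8 1.  5. ]
top 151 line angle 2.156 hinge-mean angle 2.263 range 0.0511 0.1195 0.094 0.188
side 113 line angle 1.698 hinge-mean angle 2.212 range 0.0571 0.1204 0.092 0.19
top 361 2.311 0.8005024022768077
side 152 2.33 0.789626051573466
```

The lid's line is just past the middle mark by about 0.1 rad, which is the pocket play, so the driver should be at about 0.6. The flange is on the rim, the guard is at about 2.33–2.35 rad, and the cup and vial are standing. Handing in.

```bash
python3 -c "
from rig import *
s=state();print(s['time_s'],s['gripper_width'],s['force']);print(sign_off())"
```

```text
15.95 0.014004545352816051 [0.63681625 1.72225186 4.77825011]
the job is handed in; nothing more can be done
None
```

The grinder is set up as asked and I have handed the job in at about 16 s; no verdict is reported.

- **Guard:** I pushed it back with closed fingers. It measured 2.34–2.35 rad before I fetched the lid. At the end the plate slope gave about 2.34–2.35, and the hinge-to-plate angle gave 2.31–2.33. The general guard check read lower or scattered at the end (1.4–2.3 rad) because the gripper was in its window. I discarded those readings and re-measured on the guard plate alone.
- **Lid:** It went in through the slots with the flange down on the rim. The flange top measured 6.3 mm above the rim, against 6 mm nominal. It peaked at about 11 N up and 8 N sideways while seating, and I relieved the side force before turning.
- **Turn:** I turned the lid clockwise about 0.71 rad, so the driver should be at about 0.6 after the 0.11 rad of play. The close view shows the lid's line just past the middle mark and well short of the double mark at the lock. The driver angle is inferred from this, not measured directly.
- **Finish:** The gripper is still holding the bar, at 14.0 mm opening. I saw the cup and vial standing in the final side picture, but did not re-measure their positions.

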